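Trip test of a lab stage's power box

ROBOT

A 7-joint arm with a two-finger parallel gripper is mounted at the origin on the work surface. World frame = base frame: x ahead of the robot, y to its left, z up, the work surface at z = 0. Lengths are in m, angles in rad, forces in N, time in s.
With the tool pointing down it reaches from about 0.4 to 0.9 m from the base axis. Payload 5.5 kg.
Tool frame: the origin (TCP) lies midway between the tips of the shut fingers; the grasp point (between the pads) lies 19 mm behind it; z points along the fingers, y is the line along which they close (so a half turn about z gives the same grasp; the last joint's range is limited). The gripper opens to 85 mm and grips with 20 to 120 N. Pads are 22 mm wide; open, the fingers measure 114 mm over their backs; the gripper's body (76 mm by 85 mm) begins 54 mm behind the grasp point. The pads swing forward as they close: fully open they stand 13 mm farther back than shut.
Start: joints at [1.462, 0.501, -0.427, 1.55, 0.221, 1.138, -0.21], TCP at [0.236, -0.606, 0.231] pointing down, gripper open.
Joint ranges: [-2.88, 2.88], [-0.31, 2.03], [-1.54, 1.56], [0.2, 2.42], [-1.41, 4.55], [0.19, 2.02], [-2.57, 2.57]. Speed limits (rad/s): [2.57, 2.57, 3.14, 3.14, 3.14, 3.14, 3.14].

INTERFACE

Orientations are given as [roll, pitch, yaw] about the fixed x, y, z axes, in that order (R = Rz(yaw) Ry(pitch) Rx(roll)).
In Python, from station import bot, viewer gives the robot as it stands.
- The arm moves only by the tool move_arm, never from a script. Its argument "deltas" is one flat list of numbers, 7 for each row, row after row: the opening, from -1 (shut) to 1 (fully open), then the shift along the tool's x, y, z in mm, then the turn, a rotation vector about the tool's x, y, z in degrees. A call has 1 to 5 rows; each row is the pose to reach, as a shift and turn from the pose commanded when the call began, along the tool's axes at that moment; what a row does not reach only later rows make up. A row lasts 1/10 s, in which the tool goes at most 50 mm and 8.59 degrees, less where a joint would pass 70% of its speed; a pose out of reach is approached as far as the arm can. A call with a gripper value outside its range is refused whole. The fingers move at their own pace and stop on an object; "force" is the grip in N (left out, the last holds). Time passes only in rows, so rows that repeat a pose let the fingers close. It gives the time, the measured TCP pose, the force, the opening and the grip force at its end, in the units of the state.
- bot.get_state(): the state, without advancing time (a new reading comes with each control period).
- viewer.read_camera(name): name is "scene" or "top" or "wrist"; returns (picture, depth): 420x560x3 uint8, red, green, blue; 420x560 float32, m along the optical axis (not along the pixel's ray), 0 where there is no reading.
- viewer.camera_info(name): a dict with "camera_matrix" (3x3 intrinsics, pixels), "k1" (the pictures are not rectified: a ray, as slopes to the right and down, at radius r is drawn at 1 + k1 r^2 times it, then the intrinsics apply), "world_to_cam" (4x4, takes a point from world to camera coordinates); the wrist camera has in their place "hand_eye" (4x4, takes a point from camera to tool coordinates, whose origin is the TCP and whose axes are the flange's). Camera axes: x right, y up, looking along -z (the intrinsics and any distortion apply to the point x, -y, -z); pixel columns grow to the right and rows downward; lengths in m; the calibration is good to about 2 mm. A picture is of the moment at which its call begins: read the wrist's pose just before it. camera_info takes no time and is no camera call.
- bot.job_done(): hands the job in; it is judged then, once.
The state is a dict: "clock": time; "joint_pos": joint angles; "joint_velocities": joint speeds; "joint_torque": joint torques, N m; "ee_pos": TCP position; "tool_rot": TCP orientation; "wrist_force": force on the tool from outside, world axes, zero at the start; "wrist_torque": the same for the moment, N m; "width": finger opening in m; "grip_force": force on a finger pad.
Only numpy, scipy, OpenCV 4.12 (cv2) and the standard library are available. Lean on these libraries where they do the work, as an engineer would, in place of code of your own. Each camera call takes 0.05 s, during which the arm holds its last target. There are 200 camera calls.

TASK

Do the trip test of the stage's white power box. First unload the stage: lift the steel sample pot off the black stage by its handle and set it down gently, upright and wholly on the green mat. Then press the yellow test button until the red-ended lever drops, lift the lever back all the way up until it latches and stays up by itself, and let everything go, leaving the other things on the bench where they are.

Things in the scene. Friction and masses are not known exactly. Their poses are not given: they have to be found in the camera images.
- trip_box: White power box, fixed to the bench, 160 (x) x 220 (y) x 80 (z) mm; origin at the centre of its underside. Its own -x side faces the robot, turned by up to about 15 degrees. On its flat top (80 mm up): the lever's pivot at box (20, 50, 78) mm and the test button at box (20, -50) mm. Box, stage and mat swap places: it may stand between stage and mat, its lever up to 182 mm high.
- lever_grip (a point): Centre of the red grip at the lever's end: a disc 26 mm in diameter, 28 mm wide, axis along the box's y (pinch its flat sides; it can turn between the fingers), 90 mm from the pivot on a 13 mm steel rod. Latched: 167 mm up, leaning 0.17 rad back from vertical to the box's +x. Dropped: to the box's -x, 28 degrees above level, 120 mm up, only the box's top below it.
- reset_lever (a joint): Lever angle, rad. About 0 = up, latched (start); grows as it falls to the box's -x; 1.25 = fully dropped. A light spring drives it down when the button is pressed; latched, it cannot be pulled down. To latch again, lift it past 0 to -0.05 or further (stop at -0.1; about 3 N at the grip); the button dips by itself, then springs up. Let go earlier, it falls again.
- button_top (a point): Centre of the top of the yellow test button, a round cap of 38 mm diameter whose top stands 100 mm above the bench (20 mm above the box) and moves straight down.
- test_button (a joint): How far the button is pressed, m: 0 = out, 0.008 = fully in. Spring of 1.5 N at first to 5 N fully in; the lever is released at about 5 to 6 mm, so press it fully.
- stage: Black square lab stage with aluminium rails, fixed, 130 x 130 mm, 70 mm high; origin at the centre of its underside. The pot starts on it, near its middle.
- mat: Green square mat, fixed flat on the bench, 150 x 150 mm, 5 mm thick; origin at the centre of its underside.
- pot: Closed steel sample pot with blue lid, 84 mm diameter, lid top 78 mm up, with a rigid black arched handle over it; 131 mm high overall, 0.28 to 0.56 kg. Origin at the centre of its underside, z up; the handle's level bar runs along its own y.
- pot_handle (a point): Middle of the handle's level bar, 125 mm above the pot's underside: a round bar 12 mm thick, straight for 56 mm along the pot's y, with 41 mm free between it and the lid. Pinch it from above along the pot's x.
- lens: Bystander: black lens tube standing up, 52 mm diameter, 90 mm high; origin at the centre of its underside.
- carton: Bystander: pale green carton, 60 x 180 x 40 mm high; origin at the centre of its underside.
- driver: Bystander: screwdriver lying on the bench.
- mouse: Bystander: black computer mouse, 100 x 60 x 33 mm; origin at the centre of its underside.
Things that resemble listed ones, but are neither listed nor needed, are in the scene too. Of the things like the pot, leave any that is pink or turquoise; of the rest the larger one is meant.

How it is judged:
On the way, in this order (a step that is already met when the one before it is completed fails the run):
1. the pot stands upright and wholly on the green mat, let go (x of pot in the frame of mat between -0.036 and 0.036 m and y of pot in the frame of mat between -0.036 and 0.036 m and z of pot in the frame of mat between 0 and 0.009 m and angle between pot's own z axis and vertical below 0.1 rad and contact force between the fingers and pot below 0.1 N and linear speed of pot below 0.03 m/s), for 0.2 s.
2. the test button is pressed, the pot standing on the mat (x of pot in the frame of mat between -0.036 and 0.036 m and y of pot in the frame of mat between -0.036 and 0.036 m and z of pot in the frame of mat between 0 and 0.009 m and angle between pot's own z axis and vertical below 0.1 rad and value of joint test_button above 0.003 m).
3. the lever has dropped (x of pot in the frame of mat between -0.036 and 0.036 m and y of pot in the frame of mat between -0.036 and 0.036 m and z of pot in the frame of mat between 0 and 0.009 m and angle between pot's own z axis and vertical below 0.1 rad and value of joint reset_lever above 1.1 rad), for 0.1 s.
At the end, for the whole second after the job is handed in: The lever is up and latched (within 0.06 rad of 0, at rest), the button is out (within 2 mm), the pot rests upright (within 0.1 rad) and released with its whole foot on the green mat (its centre within 36 mm of the mat's centre along each side of the mat), and the lens tube still stands (all of step 1 and value of joint reset_lever between -0.06 and 0.06 rad and value of joint test_button below 0.002 m and velocity of joint reset_lever between -0.05 and 0.05 rad/s and angle between lens's own z axis and vertical below 0.2 rad); the robot touches nothing.
It fails at once if the pot is tipped by more than 0.45 rad (angle between pot's own z axis and vertical above 0.45 rad).
It fails at once if the pot is dropped (falls free at more than 0.5 m/s) (linear speed of pot above 0.5 m/s and contact force between pot and anything else below 0.05 N).
It fails at once if a bystander (lens tube, carton, screwdriver, mouse) is moved by more than 30 mm (distance of any of lens, carton, driver, mouse from where it was at the start of the episode above 0.03 m).
It also fails if it takes over 72 s, if anything falls off the work surface, if the arm or the gripper's body presses on something with over 40 N, if the wrist force passes 120 N, or if a joint passes its speed limit or range.

## Working session

There is one attempt and no reset: what is moved stays moved. The work goes in short steps, Python scripts to look and compute and a tool call to move; the robot and the scene stay as the last step left them, time stands still between calls to the robot, and variables do not carry over. Pictures are saved under pics/ and viewed, at most 10 in all, crops included, and the job is handed in when it is done.

Besides the shell and the picture viewer there is one more tool, called after "Emit:" as name(argument=value, ...), one argument or row to a line, values as JSON. move_arm: Moves the arm, as the interface text tells. Its arguments: {"type":"object","properties":{"deltas":{"type":"array","items":{"type":"number"}},"force":{"type":"number"}},"required":["deltas"]}

```bash
mkdir -p pics; ls; cat > h.py <<'E'
import numpy as np, cv2
from scipy.spatial.transform import Rotation as R
from station import bot, viewer
def cam(name):
    s=bot.get_state(); im,d=viewer.read_camera(name); c=viewer.camera_info(name)
    if name=="wrist":
        T=np.eye(4); T[:3,:3]=R.from_euler('xyz',s['tool_rot']).as_matrix(); T[:3,3]=s['ee_pos']; C=T@np.array(c['hand_eye'])
    else: C=np.linalg.inv(np.array(c['world_to_cam']))
    return im,d,np.array(c['camera_matrix']),c['k1'],C
def rays(uv,K,k1,C):
    uv=np.asarray(uv,float).reshape(-1,1,2)
    p=cv2.undistortPoints(uv,K,np.array([k1,0,0,0.]))[:,0]
    return np.c_[p[:,0],-p[:,1],-np.ones(len(p))]@C[:3,:3].T, C[:3,3]
def onplane(uv,z,K,k1,C):
    d,o=rays(uv,K,k1,C); return o+d*((z-o[2])/d[:,2])[:,None]
def cloud(d,K,k1,C):
    v,u=np.mgrid[:d.shape[0],:d.shape[1]]
    r,o=rays(np.c_[u.ravel(),v.ravel()],K,k1,C)
    return (o+r*d.ravel()[:,None]).reshape(*d.shape,3)
def tri(uv1,c1,uv2,c2):
    a,o=rays([uv1],*c1);b,p=rays([uv2],*c2);a=a[0];b=b[0]
    t=np.linalg.lstsq(np.c_[a,-b],p-o,rcond=None)[0]; P=o+a*t[0];Q=p+b*t[1]
    return (P+Q)/2,np.linalg.norm(P-Q)
E
python3 - <<'E'
from h import *
for n in ("scene","top"):
    im,d,K,k1,C=cam(n); cv2.imwrite(f"pics/{n}0.png",im[:,:,::-1]); np.savez(f"{n}0.npz",im=im,d=d,K=K,k1=k1,C=C); print(n,C[:3,3],K[0,0],k1)
print(bot.get_state())
E
```

```text
pics
scene [ 1.17292793 -0.3452779   1.17772896] 520.4236294473637 -0.1325713581142275
top [0.51345901 0.05341587 1.07951272] 406.6365716358303 -0.024146074600241294
{'clock': 0.1, 'joint_pos': array([ 1.46219001,  0.50175414, -0.42679938,  1.55132039,  0.22083204,
        1.13829798, -0.21033128]), 'joint_velocities': array([ 0.00067092, -0.00237167, -0.00062639, -0.00231914, -0.00021761,
       -0.00051565,  0.0003255 ]), 'joint_torque': array([-1.12266128e-02, -5.70811200e+01, -5.83869562e+00, -2.81746280e+01,
        1.04819759e-02,  5.54032318e-03,  4.09523943e-05]), 'ee_pos': array([ 0.23587249, -0.60504055,  0.23037275]), 'tool_rot': array([-3.13987121e+00, -3.21926554e-05,  3.71824693e-01]), 'wrist_force': array([-0.78008475, -0.9205021 , -1.01299808]), 'wrist_torque': array([-0.0194758 , -0.01632136,  0.01374877]), 'grip_force': 0.0, 'width': 0.08539534406883661}
```

View pics/scene0.png

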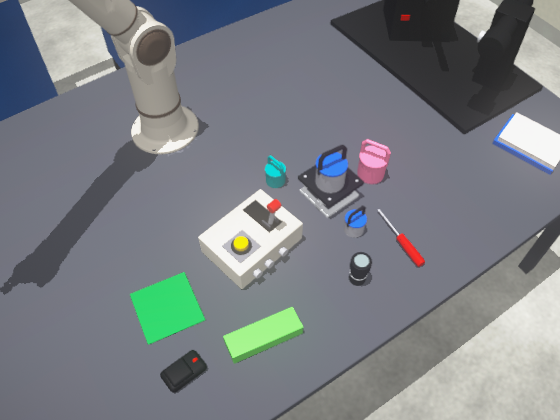

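View pics/top0.png

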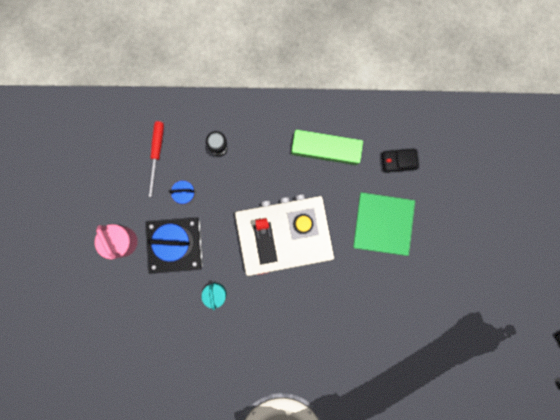

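The scene shows four pot-like things, given as scene pixel / top pixel:
- Large blue-lidded pot on the black stage: (331,172) / (170,243)
- Small blue-lidded pot on the bench: (355,222) / (182,191)
- Pink pot: (373,162) / (112,241)
- Turquoise pot: (275,173) / (213,295)

The large blue-lidded steel pot on the stage is the one meant, because it is the larger one that is neither pink nor turquoise. In the top view the box is at about (284,236), the button at (303,224), the red grip at (262,225) and the mat at (385,224).

```bash
cat > m.py <<'E'
from h import *
def load(n):
    z=np.load(n+"0.npz"); return z['im'],z['d'],(z['K'],float(z['k1']),z['C'])
def comp(mask,near):
    n,l,s,c=cv2.connectedComponentsWithStats(mask.astype(np.uint8))
    i=1+np.argmin([np.hypot(*(c[k]-near))+(1e3 if s[k,4]<15 else 0) for k in range(1,n)])
    return l==i,c[i],s[i]
T,S=load("top"),load("scene")
hT,hS=[cv2.cvtColor(a[0],cv2.COLOR_RGB2HSV).astype(int) for a in(T,S)]
def msk(h,lo,hi,s=130,v=60): return (h[...,0]>=lo)&(h[...,0]<=hi)&(h[...,1]>s)&(h[...,2]>v)
E
python3 - <<'E'
from m import *
PT,PS=cloud(T[1],*T[2]),cloud(S[1],*S[2])
def rep(name,lo,hi,nt,ns):
    out=[]
    for h,P,n,tag,cm in((hT,PT,nt,'top',T),(hS,PS,ns,'scene',S)):
        m,c,s=comp(msk(h,lo,hi),n); p=P[m]
        r=cv2.minAreaRect(np.argwhere(m)[:,::-1].astype(np.float32)); out.append(r[0])
        print(name,tag,'rect',np.round(r[0],1),np.round(r[1],1),'cloud med',np.round(np.median(p,0),3),'zpct',np.round(np.percentile(p[:,2],[5,95]),3))
    P,e=tri(out[0],T[2],out[1],S[2]); print('   tri',P.round(4),round(e,4))
rep('mat',55,75,(385,224),(167,306))
rep('button',22,33,(303,224),(241,243))
rep('red',0,8,(262,225),(274,205))
# mat corners
m,c,s=comp(msk(hT,55,75),(385,224))
r=cv2.boxPoints(cv2.minAreaRect(np.argwhere(m)[:,::-1].astype(np.float32)))
q=onplane(r,.005,*T[2]); print('mat',q.round(4).tolist(),q.mean(0))
# white box
P=PT; m=(abs(P[...,2]-.08)<.008)&(hT[...,1]<60)&(hT[...,2]>150)
m,c,s=comp(cv2.morphologyEx(m.astype(np.uint8),cv2.MORPH_CLOSE,np.ones((5,5)))>0,(284,236))
r=cv2.boxPoints(cv2.minAreaRect(np.argwhere(m)[:,::-1].astype(np.float32)))
q=onplane(r,.08,*T[2]); print('box',q.round(4).tolist(),q.mean(0)); print('box z',np.median(P[...,2][m]))
# handle by depth
for P,tag in((PT,'top'),(PS,'scene')):
    near=np.hypot(*(P[...,:2]-np.median(PT[235:252,155:187].reshape(-1,3),0)[:2]).transpose(2,0,1))<.06
    mm=near&(P[...,2]>.18); p=P[mm]; c=p.mean(0); w,v=np.linalg.eigh(np.cov(p[:,:2].T)); print('handle',tag,mm.sum(),c.round(4),p[:,2].max().round(4),'yaw',np.degrees(np.arctan2(v[1,1],v[0,1])),np.sqrt(w))
    ml=near&(abs(P[...,2]-.148)<.008); print('lid',P[ml].mean(0).round(4),'stage z',np.median(P[near&(P[...,2]<.1)][:,2]))
a=cv2.resize(T[0][180:310,80:260],None,fx=3,fy=3,interpolation=2)
b=cv2.resize(S[0][130:250,260:400],None,fx=3.25,fy=3.25,interpolation=2)
h=390;cv2.imwrite("pics/crop.png",cv2.resize(np.hstack([a,b]),None,fx=.8,fy=.8)[:,:,::-1])
E
```

```text
mat top rect [383.9 223.8] [55.2 54.7] cloud med [ 0.555 -0.273  0.004] zpct [0.    0.007]
mat scene rect [165.9 307.3] [53.8 62.1] cloud med [ 0.561 -0.278  0.005] zpct [0.001 0.009]
   tri [ 0.5556 -0.2772 -0.0035] 0.0025
button top rect [303.2 223.2] [16.3 15.6] cloud med [ 0.553 -0.047  0.098] zpct [0.084 0.101]
button scene rect [240.8 243.3] [14.1 14.8] cloud med [ 0.557 -0.052  0.1  ] zpct [0.09  0.104]
   tri [ 0.5526 -0.0488  0.0913] 0.0009
red top rect [261.5 224. ] [10. 13.] cloud med [0.547 0.054 0.176] zpct [0.136 0.179]
red scene rect [273.6 205.4] [ 9.3 12.9] cloud med [0.554 0.048 0.177] zpct [0.163 0.181]
   tri [0.5476 0.0529 0.1655] 0.0009
mat [[0.494, -0.1888, 0.005], [0.6387, -0.2113, 0.005], [0.6187, -0.3595, 0.005], [0.4735, -0.3355, 0.005]] [ 0.55622511 -0.27378479  0.005     ]
box [[0.5818, 0.1207, 0.08], [0.6239, -0.0959, 0.08], [0.466, -0.1248, 0.08], [0.4258, 0.09, 0.08]] [ 0.52436213 -0.00247198  0.08      ]
box z 0.07877420430134885
handle top 212 [0.5069 0.2588 0.1966] 0.2032 yaw 86.61596404936807 [0.0033831  0.02344778]
lid [0.507  0.2611 0.1468] stage z 0.0682468441342644
handle scene 149 [0.5094 0.256  0.1957] 0.2052 yaw 85.54474052689798 [0.00300877 0.02427225]
lid [0.5146 0.2585 0.1484] stage z 0.06814472689624718
```

View pics/crop.png

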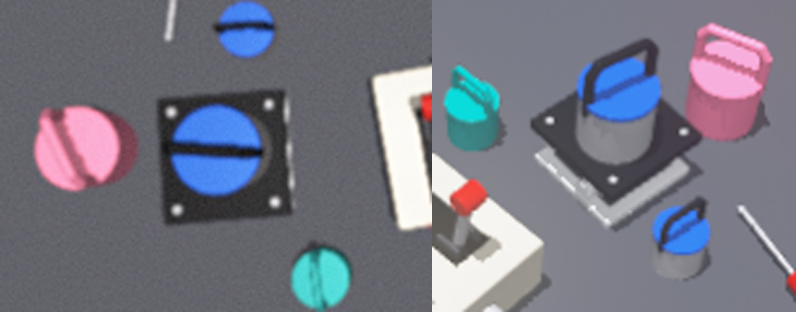

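Confirmed: in the crop, the large blue-lidded steel pot stands on the black stage at crop (215,150), and the small pot, pink and turquoise ones are decoys. Handle centre is about (0.508, 0.258, 0.196), with the bar at 86°. Next I work out the approach.

```bash
cat > go.py <<'E'
import sys; from h import *
# args: x y z yawdeg ...  prints shift/turn in tool axes from the present pose for each
def plan(*w, base=None):
    s=bot.get_state(); p,r=(np.array(s['ee_pos']),R.from_euler('xyz',s['tool_rot']))
    for x,y,z,yaw in w:
        t=R.from_euler('xyz',[np.pi,0,np.radians(yaw)])
        print(np.round(r.inv().apply(np.array([x,y,z])-p)*1000,1),np.round(np.degrees((r.inv()*t).as_rotvec()),1))
if __name__=="__main__":
    v=np.array(sys.argv[1:],float).reshape(-1,4); plan(*v)
    s=bot.get_state(); print(s['clock'],s['ee_pos'].round(4),np.degrees(s['tool_rot']).round(1),s['width'],s['grip_force'],s['wrist_force'].round(1))
E
python3 go.py .3 -.55 .36 21.3  .55 -.35 .36 55 .508 .2575 .36 86
```

```text
[  79.7  -28.2 -129.6] [-0.1 -0.   0. ]
[ 385.3 -123.7 -129.4] [ -0.1  -0.  -33.7]
[ 566.9 -705.  -128.4] [ -0.1  -0.1 -64.7]
0.1 [ 0.2359 -0.605   0.2304] [-179.9   -0.    21.3] 0.08539534406883661 0.0 [-0.8 -0.9 -1. ]
```

Emit:
move_arm(
  deltas=[1,20,-10,-40,0,0,0,50,-20,-75,0,0,-4,85,-30,-110,0,0,-9,125,-42,-130,0,0,-16,165,-54,-130,0,0,-22],
  force=50,
)

```text
invalid input at $.deltas: expected a multiple of 7 numbers
```

```bash
python3 go.py .55 -.35 .36 55 .508 .2575 .36 86
```

```text
[ 385.3 -123.7 -129.4] [ -0.1  -0.  -33.7]
[ 566.9 -705.  -128.4] [ -0.1  -0.1 -64.7]
0.1 [ 0.2359 -0.605   0.2304] [-179.9   -0.    21.3] 0.08539534406883661 0.0 [-0.8 -0.9 -1. ]
```

Emit:
move_arm(
  deltas=[1,20,-10,-40,0,0,0,1,50,-20,-75,0,0,-4,1,85,-30,-110,0,0,-9,1,125,-42,-130,0,0,-16,1,165,-54,-130,0,0,-22],
  force=50,
)

```text
clock: 0.6
ee_pos: [0.3724, -0.4954, 0.3652]
tool_rot: [3.135, 0.001, 0.76]
wrist_force: [0.2, -0.4, -0.1]
width: 0.0854
grip_force: 0.0
```

```bash
python3 go.py .55 -.35 .36 55 .508 .2575 .36 86
```

```text
[228.9  16.8   5.1] [  0.3   0.1 -11.5]
[ 616.9 -452.5    1.8] [  0.3   0.2 -42.5]
0.6 [ 0.3724 -0.4954  0.3652] [1.796e+02 1.000e-01 4.350e+01] 0.0853984248922084 0.0 [ 0.2 -0.4 -0.1]
```

Emit:
move_arm(
  deltas=[1,45,3,2,0,0,-3,1,90,5,3,0,0,-5,1,135,0,5,0,0,-8,1,180,-10,5,0,0,-12,1,225,-25,5,0,0,-15],
)

```text
clock: 1.1
ee_pos: [0.5176, -0.3215, 0.3555]
tool_rot: [-3.141, -0.0, 1.02]
wrist_force: [0.3, 0.2, -0.1]
width: 0.085
grip_force: 0.0
```

```bash
python3 go.py .508 .2575 .36 86
```

```text
[ 488.2 -311.3   -4. ] [ -0.   -0.  -27.6]
1.1 [ 0.5176 -0.3215  0.3555] [-179.9   -0.    58.4] 0.08501265794018978 0.0 [ 0.3  0.2 -0.1]
```

Emit:
move_arm(
  deltas=[1,42,-26,0,0,0,-3,1,84,-53,0,0,0,-6,1,126,-80,0,0,0,-9,1,168,-106,0,0,0,-12,1,210,-133,0,0,0,-15],
)

```text
clock: 1.6
ee_pos: [0.5134, -0.0724, 0.356]
tool_rot: [-3.141, 0.0, 1.281]
wrist_force: [0.2, -0.2, -0.2]
width: 0.0849
grip_force: 0.0
```

```bash
python3 go.py .508 .2575 .36 86
```

```text
[314.6 -99.4  -4.1] [ -0.    0.  -12.6]
1.6 [ 0.5134 -0.0724  0.356 ] [-180.     0.    73.4] 0.08493371759490344 0.0 [ 0.2 -0.2 -0.2]
```

Emit:
move_arm(
  deltas=[1,46,-15,-2,0,0,-3,1,92,-29,-3,0,0,-6,1,138,-44,-4,0,0,-9,1,184,-58,-4,0,0,-11,1,230,-73,-4,0,0,-12.6],
)

```text
clock: 2.1
ee_pos: [0.5098, 0.1684, 0.3602]
tool_rot: [3.141, 0.001, 1.5]
wrist_force: [0.5, -0.2, 0.1]
width: 0.0854
grip_force: 0.0
```

Emit:
move_arm(
  deltas=[1,42,-8,0,0,0,0,1,85,-8,0,0,0,0,1,85,-8,0,0,0,0,1,85,-8,0,0,0,0],
)

```text
clock: 2.5
ee_pos: [0.5074, 0.2537, 0.3598]
tool_rot: [-3.14, 0.0, 1.503]
wrist_force: [0.7, -0.1, -0.3]
width: 0.0855
grip_force: 0.0
```

```bash
python3 go.py .508 .2575 .176 86; python3 - <<'E'
from h import *
im,d,K,k1,C=cam("wrist"); cv2.imwrite("pics/w1.png",im[:,:,::-1])
P=cloud(d,K,k1,C); near=(np.hypot(P[...,0]-.508,P[...,1]-.258)<.05)&(d>0)
p=P[near&(P[...,2]>.18)]; w,v=np.linalg.eigh(np.cov(p[:,:2].T))
print(len(p),p.mean(0),np.percentile(p,[2,98],axis=0),np.degrees(np.arctan2(v[1,1],v[0,1])),np.sqrt(w))
E
```

```text
[  3.8   0.5 183.8] [-0.1  0.   0.1]
2.5 [0.5074 0.2537 0.3598] [-179.9    0.    86.1] 0.08545779857997396 0.0 [ 0.7 -0.1 -0.3]
30900 [0.50881233 0.26630715 0.42367699] [[0.4616249  0.2454321  0.19905751]
 [0.55579016 0.27520943 0.45594078]] 176.29950462303697 [0.00742659 0.0300086 ]
```

View pics/w1.png

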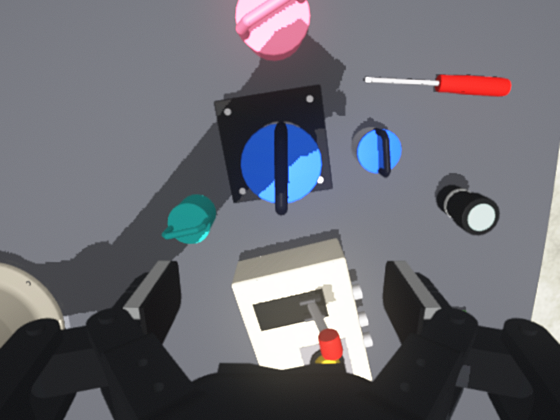

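The wrist view shows the stage pot's handle vertical at column ~281 (rows 122–212), centred between the fingers at x ≈ 165 and 400. I refine its position without the gripper points.

```bash
python3 - <<'E'
from h import *
im,d,K,k1,C=cam("wrist")
P=cloud(d,K,k1,C); m=(np.hypot(P[...,0]-.508,P[...,1]-.258)<.05)&(d>0)&(P[...,2]>.165)&(P[...,2]<.23)
p=P[m]; w,v=np.linalg.eigh(np.cov(p[:,:2].T)); print(len(p),p.mean(0),np.percentile(p,[2,98],axis=0),np.degrees(np.arctan2(v[1,1],v[0,1])),np.sqrt(w))
# dark handle rays to bar plane
g=im.max(2); 
mm=np.zeros_like(g,bool); mm[118:216,265:297]=g[118:216,265:297]<60
uv=np.argwhere(mm)[:,::-1]; r=cv2.minAreaRect(uv.astype(np.float32)); print(r, onplane([r[0]],.195,K,k1,C))
E
```

```text
1189 [0.5084582  0.26707279 0.19712236] [[0.50182017 0.22500513 0.1833895 ]
 [0.51515574 0.30306914 0.20138465]] 86.55387040032886 [0.00341966 0.02276839]
((280.5, 164.5), (93.0, 31.0), 90.0) [[0.5093407  0.26894903 0.195     ]]
```

Emit:
move_arm(
  deltas=[1,7,1,40,0,0,0,1,7,1,80,0,0,0,1,7,1,120,0,0,0,1,7,1,155,0,0,0,1,7,1,182,0,0,0],
)

```text
clock: 3.1
ee_pos: [0.51, 0.2557, 0.1759]
tool_rot: [-3.14, 0.002, 1.495]
wrist_force: [0.5, 0.9, -0.8]
width: 0.0852
grip_force: 0.0
```

Emit:
move_arm(
  deltas=[1,0,0,0,0,0,0,-1,0,0,0,0,0,0,-1,0,0,0,0,0,0,-1,0,0,0,0,0,0,-1,0,0,0,0,0,0],
  force=60,
)

```text
clock: 3.6
ee_pos: [0.5106, 0.2595, 0.1797]
tool_rot: [3.139, -0.001, 1.499]
wrist_force: [-0.1, -0.2, -0.0]
width: 0.0283
grip_force: 0.0
```

Emit:
move_arm(
  deltas=[-1,0,0,0,0,0,0,-1,0,0,0,0,0,0,-1,0,0,0,0,0,0,-1,0,0,0,0,0,0,-1,0,0,0,0,0,0],
)

```text
clock: 4.1
ee_pos: [0.5098, 0.2599, 0.1791]
tool_rot: [3.141, -0.0, 1.5]
wrist_force: [-2.1, -0.3, 6.8]
width: 0.0099
grip_force: 58.6
```

Emit:
move_arm(
  deltas=[-1,0,0,-3,0,0,0,-1,0,0,-6,0,0,0,-1,0,0,-10,0,0,0,-1,0,0,-15,0,0,0,-1,0,0,-20,0,0,0],
  force=80,
)

```text
clock: 4.6
ee_pos: [0.5097, 0.2592, 0.1986]
tool_rot: [-3.141, 0.0, 1.499]
wrist_force: [0.0, 0.1, -3.8]
width: 0.0093
grip_force: 77.9
```

```bash
python3 go.py .5 .26 .34 86; python3 - <<'E'
from h import *
a,b=cam("wrist")[0],cam("scene")[0]
cv2.imwrite("pics/lift.png",cv2.resize(np.hstack([a,b]),None,fx=.7,fy=.7)[:,:,::-1])
E
```

```text
[ 1.000e-01 -9.800e+00 -1.414e+02] [-0.   0.  -0.1]
4.6 [0.5097 0.2592 0.1986] [-180.     0.    85.9] 0.00929667600392116 77.92634725570679 [ 0.   0.1 -3.8]
```

View pics/lift.png

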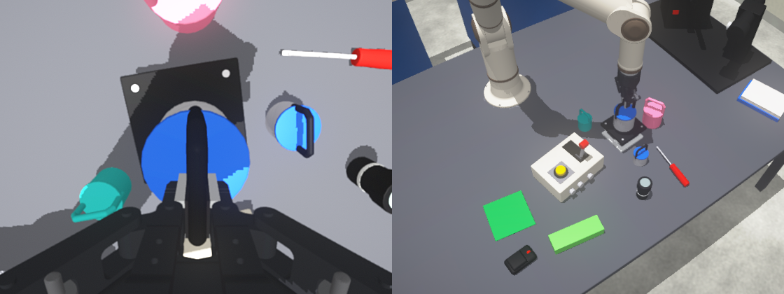

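Emit:
move_arm(
  deltas=[-1,0,0,-15,0,0,0,-1,0,0,-35,0,0,0,-1,0,0,-60,0,0,0,-1,0,0,-85,0,0,0,-1,0,0,-110,0,0,0],
)

```text
clock: 5.2
ee_pos: [0.5095, 0.2595, 0.3102]
tool_rot: [3.141, -0.0, 1.5]
wrist_force: [1.9, -0.4, -3.2]
width: 0.0091
grip_force: 78.2
```

Emit:
move_arm(
  deltas=[-1,0,0,-22,0,0,0,-1,0,0,-38,0,0,0,-1,0,0,-48,0,0,0,-1,-5,0,-52,0,0,0,-1,-15,0,-52,0,0,0],
)

```text
clock: 5.7
ee_pos: [0.5083, 0.2446, 0.3603]
tool_rot: [-3.141, -0.0, 1.501]
wrist_force: [1.0, -0.4, -3.2]
width: 0.0095
grip_force: 78.3
```

```bash
python3 go.py .558 -.276 .36 86
```

```text
[-515.8   86.     0. ] [-0. -0. -0.]
5.7 [0.5083 0.2446 0.3603] [-180.   -0.   86.] 0.009524163263079508 78.2951009273529 [ 1.  -0.4 -3.2]
```

Emit:
move_arm(
  deltas=[-1,-20,3,0,0,0,0,-1,-48,7,0,0,0,0,-1,-80,12,0,0,0,0,-1,-112,18,0,0,0,0,-1,-144,24,0,0,0,0],
)

```text
clock: 6.2
ee_pos: [0.5215, 0.0964, 0.359]
tool_rot: [-3.14, 0.001, 1.499]
wrist_force: [1.4, 0.1, -1.9]
width: 0.0093
grip_force: 78.2
```

Emit:
move_arm(
  deltas=[-1,-32,5,0,0,0,0,-1,-64,11,0,0,0,0,-1,-96,16,0,0,0,0,-1,-128,21,0,0,0,0,-1,-160,27,0,0,0,0],
)

```text
clock: 6.7
ee_pos: [0.5366, -0.065, 0.3591]
tool_rot: [-3.139, 0.0, 1.498]
wrist_force: [0.2, 0.2, -2.8]
width: 0.0095
grip_force: 78.2
```

Emit:
move_arm(
  deltas=[-1,-32,5,0,0,0,0,-1,-64,11,0,0,0,0,-1,-96,16,0,0,0,0,-1,-126,21,0,0,0,0,-1,-150,25,0,0,0,0],
)

```text
clock: 7.2
ee_pos: [0.5504, -0.2173, 0.3586]
tool_rot: [-3.139, -0.0, 1.497]
wrist_force: [0.1, -0.3, -2.7]
width: 0.0091
grip_force: 78.2
```

```bash
python3 go.py .558 -.276 .36 86
```

```text
[-57.9  11.9  -1.5] [-0.2 -0.  -0.3]
7.2 [ 0.5504 -0.2173  0.3586] [-179.8   -0.    85.7] 0.009134747827692831 78.24673175811768 [ 0.1 -0.3 -2.7]
```

Over to the mat, then check the mat from the wrist and the pot's position from the fixed cameras before lowering.

Emit:
move_arm(
  deltas=[-1,-20,4,0,0,0,0,-1,-38,8,0,0,0,0,-1,-50,10,15,0,0,0,-1,-58,12,35,0,0,0,-1,-58,12,60,0,0,0],
)

```text
clock: 7.7
ee_pos: [0.56, -0.274, 0.2989]
tool_rot: [3.141, 0.0, 1.498]
wrist_force: [0.5, -1.1, -2.1]
width: 0.0093
grip_force: 78.3
```

Emit:
move_arm(
  deltas=[-1,0,0,28,0,0,0,-1,0,0,55,0,0,0,-1,0,0,75,0,0,0,-1,0,0,85,0,0,0,-1,0,0,85,0,0,0],
)

```text
clock: 8.2
ee_pos: [0.5587, -0.2717, 0.2131]
tool_rot: [-3.138, -0.002, 1.5]
wrist_force: [-0.3, -0.6, -2.5]
width: 0.0092
grip_force: 78.1
```

```bash
python3 go.py .558 -.276 .114 86; python3 - <<'E'
from h import *
a=cam("scene"); b=cam("top"); w=cam("wrist")
cv2.imwrite("pics/low.png",np.hstack([cv2.resize(a[0][200:400,80:330],None,fx=1.6,fy=1.6),cv2.resize(b[0][140:340,270:480],None,fx=1.6,fy=1.6)])[:,:,::-1])
for n,(im,d,K,k1,C) in(('scene',a),('top',b),('wrist',w)):
    h=cv2.cvtColor(im,cv2.COLOR_RGB2HSV).astype(int); P=cloud(d,K,k1,C)
    m=(h[...,0]>100)&(h[...,0]<125)&(h[...,1]>130)&(P[...,1]<-.15)&(P[...,0]>.3)&(P[...,2]>.04)&(P[...,2]<.25)
    print(n,m.sum(),P[m].mean(0).round(4),np.percentile(P[m],[2,98],axis=0).round(3).tolist())
    m=(h[...,0]>55)&(h[...,0]<75)&(h[...,1]>130)&(abs(P[...,2])<.02)&(P[...,1]<-.1)&(P[...,0]<.66)
    print('mat',np.percentile(P[m],[0.5,50,99.5],axis=0).round(3).tolist())
E
```

```text
[-4.5 -0.1 99.1] [-0.2 -0.1 -0. ]
8.2 [ 0.5587 -0.2717  0.2131] [-1.798e+02 -1.000e-01  8.600e+01] 0.009231741611756925 78.1483519077301 [-0.3 -0.6 -2.5]
scene 699 [ 0.5699 -0.2722  0.1833] [[0.538, -0.307, 0.178], [0.598, -0.237, 0.194]]
mat [[0.478, -0.356, -0.001], [0.574, -0.286, 0.005], [0.637, -0.199, 0.012]]
top 697 [ 0.5563 -0.2583  0.1861] [[0.52, -0.287, 0.179], [0.594, -0.229, 0.233]]
mat [[0.478, -0.338, -0.001], [0.544, -0.247, 0.004], [0.633, -0.196, 0.008]]
wrist 10430 [ 0.5626 -0.2582  0.1864] [[0.523, -0.292, 0.183], [0.599, -0.23, 0.231]]
mat [[0.484, -0.291, 0.002], [0.562, -0.23, 0.004], [0.639, -0.194, 0.006]]
```

View pics/low.png

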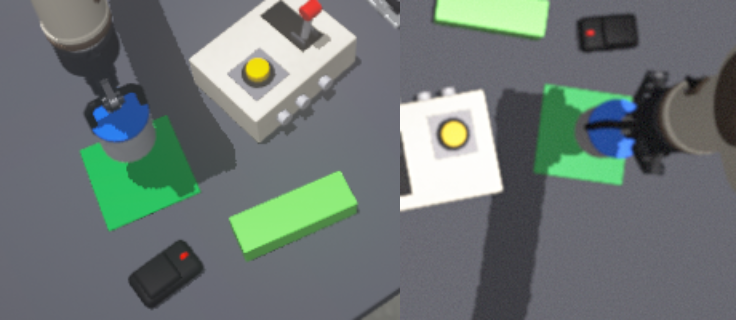

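The pictures show the pot hanging upright above the mat (scene crop lid (120,125), mat (140,175)). Its centre is about (0.560, −0.269), within 7 mm of the mat's centre. I lower it gently.

Emit:
move_arm(
  deltas=[-1,-4,0,25,0,0,0,-1,-5,0,50,0,0,0,-1,-5,0,72,0,0,0,-1,-5,0,85,0,0,0,-1,-5,0,92,0,0,0],
)

```text
clock: 8.85
ee_pos: [0.5597, -0.2777, 0.1231]
tool_rot: [3.141, -0.0, 1.499]
wrist_force: [-0.3, -0.6, -3.2]
width: 0.0097
grip_force: 78.2
```

Emit:
move_arm(
  deltas=[-1,0,0,2,0,0,0,-1,0,0,4,0,0,0,-1,0,0,6,0,0,0,-1,0,0,6,0,0,0],
)

```text
clock: 9.25
ee_pos: [0.5599, -0.2778, 0.1178]
tool_rot: [3.141, 0.0, 1.499]
wrist_force: [0.4, -0.3, -3.1]
width: 0.0092
grip_force: 78.2
```

Emit:
move_arm(
  deltas=[-1,0,0,1,0,0,0,-1,0,0,2,0,0,0,-1,0,0,3,0,0,0,-1,0,0,3,0,0,0],
)

```text
clock: 9.65
ee_pos: [0.5596, -0.2777, 0.1144]
tool_rot: [3.142, 0.0, 1.499]
wrist_force: [-0.1, 0.1, -2.8]
width: 0.0092
grip_force: 78.6
```

Emit:
move_arm(
  deltas=[-1,0,0,1,0,0,0,-1,0,0,2,0,0,0,-1,0,0,2,0,0,0],
)

```text
clock: 9.95
ee_pos: [0.5601, -0.2781, 0.1144]
tool_rot: [3.141, 0.002, 1.499]
wrist_force: [-4.8, 1.0, 10.6]
width: 0.0089
grip_force: 79.7
```

Contact (+10 N). I back off 1 mm, open only partly so the fingers don't jerk, then rise.

Emit:
move_arm(
  deltas=[-1,0,0,-1,0,0,0,-0.4,0,0,-1,0,0,0,-0.2,0,0,-1,0,0,0,0.2,0,0,-1,0,0,0,0.4,0,0,-1,0,0,0],
)

```text
clock: 10.45
ee_pos: [0.5597, -0.2776, 0.1132]
tool_rot: [3.141, -0.0, 1.499]
wrist_force: [-0.7, 0.3, -0.1]
width: 0.0593
grip_force: 0.0
```

Emit:
move_arm(
  deltas=[0.4,0,0,0,0,0,0,0.4,0,0,-10,0,0,0,0.4,0,0,-35,0,0,0,0.4,0,0,-75,0,0,0,0.4,0,0,-120,0,0,0],
)

```text
clock: 10.95
ee_pos: [0.5588, -0.2772, 0.2342]
tool_rot: [-3.14, -0.001, 1.5]
wrist_force: [0.9, -0.8, 0.7]
width: 0.0599
grip_force: 0.0
```

```bash
python3 go.py .4 -.05 .25 0; python3 - <<'E'
from h import *
im,d,K,k1,C=cam("wrist"); b=cam("scene")
cv2.imwrite("pics/rel.png",cv2.resize(np.hstack([im,b[0]]),None,fx=.7,fy=.7)[:,:,::-1])
for (im,d,K,k1,C) in((im,d,K,k1,C),b):
    h=cv2.cvtColor(im,cv2.COLOR_RGB2HSV).astype(int); P=cloud(d,K,k1,C)
    m=(h[...,0]>100)&(h[...,0]<125)&(h[...,1]>130)&(P[...,1]<-.15)&(P[...,2]>.06)&(P[...,2]<.1)&(P[...,0]<.7)&(P[...,0]>.4)
    print(m.sum(),P[m].mean(0),np.percentile(P[m],[2,98],axis=0).round(3).tolist())
E
```

```text
[ 215.4 -174.6  -15.2] [-0.1  0.  85.9]
10.95 [ 0.5588 -0.2772  0.2342] [-1.799e+02 -1.000e-01  8.590e+01] 0.059868748931191366 0.0 [ 0.9 -0.8  0.7]
4950 [ 0.55999282 -0.27335743  0.0823853 ] [[0.521, -0.31, 0.081], [0.596, -0.237, 0.084]]
676 [ 0.56519524 -0.2777813   0.08310242] [[0.52, -0.313, 0.078], [0.596, -0.243, 0.087]]
```

View pics/rel.png

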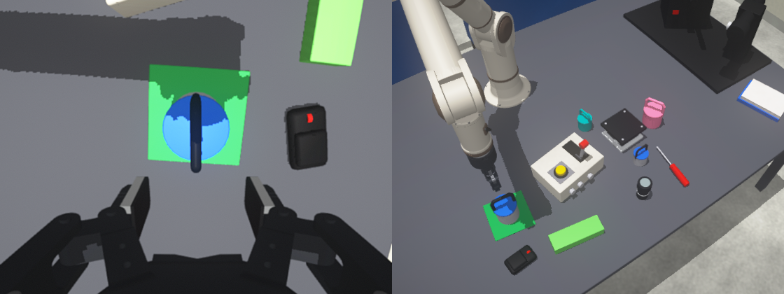

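The pot stands upright and released on the mat: the wrist view shows the lid at (195,125) inside the mat, lid level at z 0.082, centre about (0.559, −0.276). Box yaw is about 10.8°. Next is the button at (0.553, −0.048).

```bash
python3 go.py .553 -.048 .2 10.8
```

```text
[229.  -27.7  39.8] [ 0.7 -0.2 75.1]
11.05 [ 0.5639 -0.2782  0.2411] [179.4   0.2  85.9] 0.05978565780609473 0.0 [ 0.2 -0.1  0.3]
```

Emit:
move_arm(
  deltas=[-1,20,-2,0,0,0,8,-1,50,-6,0,0,0,16,-1,90,-10,0,0,0,24,-1,130,-16,0,0,0,32,-1,165,-20,0,0,0,40],
)

```text
clock: 11.55
ee_pos: [0.5511, -0.1093, 0.2339]
tool_rot: [3.141, -0.001, 0.796]
wrist_force: [0.9, -0.7, -0.4]
width: -0.0
grip_force: 0.0
```

```bash
python3 go.py .553 -.048 .2 10.8
```

```text
[ 45.1 -41.5  33.9] [ 0.  -0.  34.8]
11.55 [ 0.5511 -0.1093  0.2339] [180.   -0.   45.6] -3.773154866447384e-05 0.0 [ 0.9 -0.7 -0.4]
```

Emit:
move_arm(
  deltas=[-1,10,-10,0,0,0,8,-1,22,-21,0,0,0,16,-1,35,-33,0,0,0,24,-1,45,-41,10,0,0,32,-1,45,-41,34,0,0,34.8],
)

```text
clock: 12.05
ee_pos: [0.5554, -0.0477, 0.2017]
tool_rot: [3.141, -0.006, 0.193]
wrist_force: [0.7, -0.9, 0.0]
width: -0.0002
grip_force: 0.0
```

Emit:
move_arm(
  deltas=[-1,0,0,25,0,0,0,-1,0,0,50,0,0,0,-1,0,0,70,0,0,0,-1,0,0,85,0,0,0,-1,0,0,85,0,0,0],
)

```text
clock: 12.55
ee_pos: [0.5518, -0.0506, 0.1126]
tool_rot: [-3.14, 0.003, 0.194]
wrist_force: [-0.1, 0.2, -0.6]
width: -0.0001
grip_force: 0.0
```

```bash
python3 go.py .553 -.048 .092 10.8
```

```text
[ 1.8 -2.3 20.6] [-0.1  0.2  0.3]
12.55 [ 0.5518 -0.0506  0.1126] [-179.9    0.2   11.1] -0.00012018370277553446 0.0 [-0.1  0.2 -0.6]
```

Emit:
move_arm(
  deltas=[-1,2,-2,6,0,0,0,-1,2,-2,11,0,0,0,-1,2,-2,15,0,0,0,-1,2,-2,19,0,0,0,-1,2,-2,22,0,0,0],
)

```text
clock: 13.05
ee_pos: [0.5555, -0.0483, 0.0927]
tool_rot: [3.141, -0.001, 0.194]
wrist_force: [1.1, -0.3, 5.1]
width: -0.0
grip_force: 2.2
```

Emit:
move_arm(
  deltas=[-1,0,0,0,0,0,0,-1,0,0,0,0,0,0],
)

```text
clock: 13.25
ee_pos: [0.5556, -0.0483, 0.0929]
tool_rot: [3.141, -0.001, 0.194]
wrist_force: [1.4, 0.2, 4.2]
width: -0.0003
grip_force: 2.1
```

```bash
cat > lev.py <<'E'
from h import *
for n in("top","scene"):
    im,d,K,k1,C=cam(n); h=cv2.cvtColor(im,cv2.COLOR_RGB2HSV).astype(int); P=cloud(d,K,k1,C)
    m=((h[...,0]<8)|(h[...,0]>172))&(h[...,1]>130)&(h[...,2]>60)&(P[...,0]>.4)&(P[...,0]<.62)&(abs(P[...,1]-.045)<.06)&(P[...,2]>.05)&(P[...,2]<.25)
    q=np.argwhere(m)[:,::-1].mean(0)
    print(n,m.sum(),q.round(1),np.median(P[m],0).round(3))
E
python3 lev.py; python3 go.py .456 .035 .2 10.8
```

```text
top 117 [268.7 263.2] [0.459 0.035 0.13 ]
scene 2 [254.  194.5] [0.465 0.046 0.125]
[ -81.5 -100.9 -107.3] [ 0.  -0.1  0.3]
13.35 [ 0.5556 -0.0483  0.0929] [ 1.80e+02 -1.00e-01  1.11e+01] 3.6478739286402114e-05 2.094033658504486 [0.8 1.3 5.1]
```

The lever has dropped, with the red grip at about (0.457, 0.035, 0.12) as predicted. I rise and go over to it.

Emit:
move_arm(
  deltas=[-1,0,0,-35,0,0,0,-1,0,0,-75,0,0,0,0,-20,-20,-105,0,0,0,0.4,-45,-55,-107,0,0,0,0.4,-70,-90,-107,0,0,0],
)

```text
clock: 13.85
ee_pos: [0.4681, 0.0266, 0.2]
tool_rot: [3.141, -0.001, 0.192]
wrist_force: [-1.2, 0.2, 0.2]
width: 0.0432
grip_force: 0.0
```

Emit:
move_arm(
  deltas=[0.4,-12,-11,0,0,0,0,0.4,-12,-11,0,0,0,0,0.4,-12,-11,0,0,0,0],
)

```text
clock: 14.15
ee_pos: [0.4553, 0.0339, 0.1993]
tool_rot: [3.141, -0.0, 0.193]
wrist_force: [0.9, 0.8, -0.7]
width: 0.0602
grip_force: 0.0
```

```bash
python3 lev.py; python3 go.py .456 .035 .101 10.8;  python3 - <<'E'
from h import *
im,d,K,k1,C=cam("wrist"); cv2.imwrite("pics/w2.png",im[:,:,::-1])
h=cv2.cvtColor(im,cv2.COLOR_RGB2HSV).astype(int); P=cloud(d,K,k1,C)
m=((h[...,0]<8)|(h[...,0]>172))&(h[...,1]>130)&(P[...,2]>.09)&(P[...,2]<.15)
print(m.sum(),P[m].mean(0),np.percentile(P[m],[2,98],axis=0).round(3).tolist())
E
```

```text
top 0 [nan nan] [nan nan nan]
scene 101 [247.8 195. ] [0.461 0.03  0.13 ]
[ 0.3 -1.3 98.2] [-0.  -0.   0.2]
14.25 [0.4559 0.0337 0.1992] [-180.   -0.   11.] 0.059555887533057204 0.0 [ 0.4 -0.6  0.4]
1592 [0.46094938 0.0363555  0.12962003] [[0.448, 0.023, 0.12], [0.472, 0.05, 0.133]]lev.py:5: RuntimeWarning: Mean of empty slice.
  q=np.argwhere(m)[:,::-1].mean(0)
  ret = um.true_divide(
  return _methods._mean(a, axis=axis, dtype=dtype,
```

View pics/w2.png

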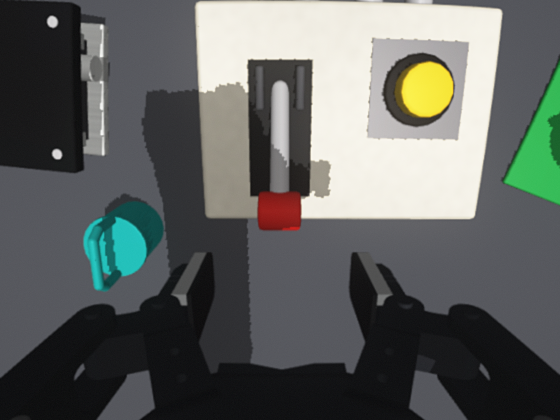

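The wrist view shows the lever down, with the red grip at (280,211) centred between the fingers, and the button out at (426,90). Grip centre is about (0.459, 0.036, 0.12). I descend and pinch.

Emit:
move_arm(
  deltas=[0.4,3,-2,30,0,0,0,0.4,3,-2,60,0,0,0,0.4,3,-2,85,0,0,0,0.4,3,-2,97,0,0,0,0.4,3,-2,97,0,0,0],
  force=25,
)

```text
clock: 14.8
ee_pos: [0.4566, 0.037, 0.1007]
tool_rot: [-3.14, 0.004, 0.193]
wrist_force: [0.0, 1.0, 0.3]
width: 0.0596
grip_force: 0.0
```

Emit:
move_arm(
  deltas=[-1,0,0,0,0,0,0,-1,0,0,0,0,0,0,-1,0,0,0,0,0,0,-1,0,0,0,0,0,0,-1,0,0,0,0,0,0],
)

```text
clock: 15.3
ee_pos: [0.4589, 0.0361, 0.1037]
tool_rot: [3.139, -0.002, 0.193]
wrist_force: [-1.0, -4.7, 7.1]
width: 0.0277
grip_force: 29.4
```

Emit:
move_arm(
  deltas=[-1,6,0,-10,0,0,0,-1,12,0,-17,0,0,0,-1,21,0,-26,0,0,0,-1,28.5,0,-32,0,0,0,-1,36,0,-36.5,0,0,0],
)

```text
clock: 15.8
ee_pos: [0.4917, 0.0423, 0.1388]
tool_rot: [3.14, 0.003, 0.192]
wrist_force: [-1.6, -5.7, -4.4]
width: 0.0274
grip_force: 25.7
```

Emit:
move_arm(
  deltas=[-1,12,0,-5.5,0,0,0,-1,25,0,-9,0,0,0,-1,34,0,-10.5,0,0,0,-1,43,0,-11,0,0,0,-1,52,0,-10.5,0,0,0],
)

```text
clock: 16.3
ee_pos: [0.5426, 0.052, 0.1496]
tool_rot: [3.139, 0.004, 0.192]
wrist_force: [-1.3, -6.8, 1.1]
width: 0.0276
grip_force: 25.5
```

Emit:
move_arm(
  deltas=[-1,5,0,0.5,0,0,0,-1,9,0,1.5,0,0,0,-1,13,0,2.3,0,0,0,-1,16,0,3,0,0,0,-1,16,0,3,0,0,0],
)

```text
clock: 16.8
ee_pos: [0.5596, 0.0553, 0.1467]
tool_rot: [3.139, 0.001, 0.192]
wrist_force: [-0.4, -5.6, 1.4]
width: 0.0274
grip_force: 25.6
```

```bash
python3 go.py .5571 .0547 .146 10.8
```

```text
[-2.6  0.1  0.7] [0.1 0.1 0.2]
16.8 [0.5596 0.0553 0.1467] [1.799e+02 1.000e-01 1.100e+01] 0.027387245438481592 25.573750734329224 [-0.4 -5.6  1.4]
```

Emit:
move_arm(
  deltas=[-1,2,0,0.5,0,0,0,-1,4,0,1,0,0,0,-1,4,0,1,0,0,0],
)

```text
clock: 17.1
ee_pos: [0.5633, 0.0559, 0.1458]
tool_rot: [3.139, 0.002, 0.192]
wrist_force: [-1.7, -6.2, 2.7]
width: 0.0275
grip_force: 25.7
```

Emit:
move_arm(
  deltas=[-1,-4,0,-1,0,0,0,-1,-8,0,-2,0,0,0,-1,-11,0,-2.5,0,0,0,-1,-13,0,-2.5,0,0,0,-1,-13,0,-2.5,0,0,0],
)

```text
clock: 17.6
ee_pos: [0.5535, 0.0541, 0.1484]
tool_rot: [3.14, -0.005, 0.192]
wrist_force: [7.7, -4.1, -9.6]
width: 0.0273
grip_force: 25.5
```

Emit:
move_arm(
  deltas=[0.4,0,0,0,0,0,0,0.4,0,0,0,0,0,0,0.4,0,0,0,0,0,0,0.4,0,0,-10,0,0,0,0.4,0,0,-30,0,0,0],
)

```text
clock: 18.1
ee_pos: [0.5494, 0.056, 0.1774]
tool_rot: [-3.141, 0.003, 0.195]
wrist_force: [0.1, 0.2, -0.6]
width: 0.0598
grip_force: 0.0
```

Emit:
move_arm(
  deltas=[0.4,0,0,-40,0,0,0,0.4,-30,0,-80,0,0,0,0.4,-60,0,-100,0,0,0,0.4,-100,20,-100,0,0,0,0.4,-120,40,-100,0,0,0],
)

```text
clock: 18.6
ee_pos: [0.4385, -0.0064, 0.2791]
tool_rot: [3.14, -0.001, 0.196]
wrist_force: [-0.5, 0.4, -0.3]
width: 0.0598
grip_force: 0.0
```

```bash
python3 lev.py; python3 go.py; python3 - <<'E'
from h import *
a,b=cam("wrist")[0],cam("scene")[0]
cv2.imwrite("pics/end.png",np.hstack([cv2.resize(a,(350,262)),cv2.resize(b[120:383,100:450],(350,262))])[:,:,::-1])
E
```

```text
top 127 [261.5 224. ] [0.547 0.054 0.176]
scene 122 [273.4 205.5] [0.554 0.047 0.176]
18.7 [ 0.4385 -0.0097  0.2786] [179.8   0.   10.9] 0.05977244353514985 0.0 [-0.3 -0.4  1. ]
```

View pics/end.png

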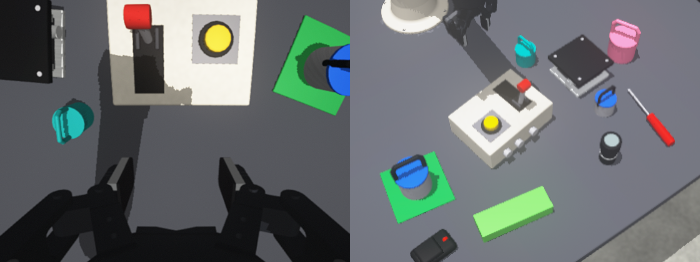

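The lever is back at its starting, latched pixel (top (261.5,224), scene (273,205)). The picture shows the button out at (491,122), the pot upright on the mat at (412,175), the lens standing at (610,147), and the gripper clear of everything.

```bash
python3 -c "
from station import bot
print(bot.job_done())"
```

```text
the job is handed in; nothing more can be done
None
```

The trip test is done and handed in: the pot stands released on the green mat, the button was pressed and the lever dropped, and the lever is latched up again with the arm clear (no verdict was returned).

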